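# Unlock the quarter-turn retainer and take the worn abrasive roll off its spindle

## Robot

A 7-joint arm with a two-finger parallel gripper is mounted at the origin on the work surface. World frame = base frame: x ahead of the robot, y to its left, z up, the work surface at z = 0. Lengths are in m, angles in rad, forces in N, time in s.
With the tool pointing down it reaches from about 0.35 to 0.9 m from the base axis. Payload 19.9 kg.
Tool frame: the origin (TCP) lies where the fingers leave the gripper's body, on its centre line; the fingertips stand 97 mm ahead of it and the grasp point (between the pads) lies r.grip_point_offset ahead of it (r.grip_point_offset is the distance from the TCP to the grasp point, in m); z points along the fingers, y is the direction in which the jaws open and shut (so a half turn about z gives the same grasp; the last joint's range is limited). The gripper opens to 94 mm and grips with 3 to 60 N. Pads are 16 mm wide; open, the fingers measure 119 mm over their backs; the gripper's body (75 mm by 177 mm) begins 78 mm behind the grasp point.
Start: joints at [-1.315, 0.417, -0.01, 1.614, 0.005, 1.111, -0.053], TCP at [0.183, 0.598, 0.303] pointing down, gripper open.
Joint ranges: [-2.81, 2.81], [-0.39, 2.02], [-1.27, 1.25], [0.06, 2.57], [-1.19, 4.33], [0.19, 2], [-2.82, 2.82]. Speed limits (rad/s): [1.89, 1.89, 2.39, 2.39, 3.01, 3.01, 3.01].

## Interface

Orientations are given as a unit quaternion [w, x, y, z].
In Python, from plant import r gives the robot as it stands. Calls block until the motion is done:
- r.move_to(position, orientation): joint-space move of the TCP to a pose.
- r.move_linear(position, v=0.15, frame=None): straight line of the TCP; frame=None keeps the orientation; v is the mean speed in m/s.
- r.move_j(angles): joint-space move.
- r.gripper_open() and r.close_gripper(strength=None): open the fingers fully, or close them until they stop; strength is the grip in N (None keeps the last).
- r.wait(seconds).
- r.inverse_kinematics(position, orientation): joint angles nearest the present ones, or None.
- r.get_obs(): the state.
- r.snapshot(name): name is "side" or "top"; returns (picture, depth): 384x512x3 uint8, blue, green, red; 384x512 float32, m along the optical axis (not along the pixel's ray), 0 where there is no reading.
- r.camera_params(name): a dict with "intrinsics" (3x3 intrinsics, pixels), "xyz" and "orientation" of the camera in the world. Camera axes: x right, y down, z forward; pixel columns grow to the right and rows downward; lengths in m; the calibration is good to about 2 mm. A picture is of the moment at which its call begins. camera_params takes no time and is no camera call.
A pose or a line that the arm cannot do raises r.MotionError and nothing moves.
- r.close_job(): hands the job in, once; it reports no verdict.
The state is a dict: "time": time; "joint_positions": joint angles; "qd": joint speeds; "joint_efforts": joint torques, N m; "position": TCP position; "eef_rot": TCP orientation; "ft_force": force on the tool from outside, world axes, zero at the start; "ft_torque": the same for the moment, N m; "finger_gap": opening from 0.0 (shut) to 1.0 (fully open).
Only numpy, scipy, OpenCV 4.12 (cv2) and the standard library are available. Lean on these libraries where they do the work, as an engineer would, in place of code of your own. Each camera call takes 0.05 s, during which the arm holds its last target. There are 200 camera calls.

## Task

Take the worn abrasive roll off its dispenser beside the lathe: raise the black-gripped retaining lever out of its notch, swing it about a quarter turn counter-clockwise (seen from above) until it meets the red stop, and let it drop fully into the notch there so that it stays parked open. Then slide the roll up off its spindle and stand it upright on the floor of the wooden tray. Leave the sanding block, the wax jar and the turned foot where they are.

Things in the scene. Friction and masses are not known exactly. Their poses are not given: they have to be found in the camera images.
- stand: the dispenser, screwed to the bench: plywood base plate 250 x 130 x 15 mm. Origin: underside of the plate, on the axis of the steel spindle (20 mm diameter, its top 90 mm above the bench). z up; x points from the spindle to the lever's white hinge post, 80 mm away.
- hinge (a point): point on the lever's vertical turning axis (stand x = 80 mm, y = 0), 175 mm above the bench. Post and hub are 30 mm in diameter, the hub's top 144 mm above the bench. On the side away from the roll, 37 to 55 mm from this axis, stands a curved fence (white, then red) 120 mm high, with tall blocks 150 mm high at both ends: the stops.
- grip (a point): on the lever's upright black round grip (22 mm diameter, from 46 mm below to 26 mm above this point), 140 mm from the hinge axis, 180 mm above the bench while the lever is down. A flat steel arm, 16 mm wide, 122 to 134 mm above the bench, joins it to the hub, over the roll when closed. A 10 mm wide key under its tail, behind the hub, sits in the notches.
- handle_lift (a joint): how far the lever is raised along its axis, m: 0 down in a notch (or wherever it has dropped), about 0.012 when its key rests on the fence, at most 0.025. It falls by its own weight (about 0.5 kg). The key must be raised 13 mm or more to clear the fence; the tall stops block it even when raised.
- handle_turn (a joint): turn of the lever about the vertical, rad: about 0 closed (arm over the roll, pointing from the hinge along stand -x), growing counter-clockwise seen from above (grip moves towards stand -y). The red stop is adjustable: its notch lies somewhere from 1.35 to 1.78, not measured. A notch leaves 0.06 rad play either way.
- roll: wound abrasive roll, red-brown, 58 mm outer diameter, 100 mm tall, bore 26 mm, about 0.3 kg. Origin: centre of its underside, z along its axis. It stands loosely around the spindle on the 15 mm base plate, its top 115 mm above the bench.
- tray: fixed square wooden tray 160 x 160 mm outside, 45 mm high, walls and floor 7 mm. Origin: centre of its underside.
- sanding_block: bystander: cork and wood sanding block 110 x 60 x 40 mm, origin at the centre of its underside.
- wax_jar: bystander: amber jar with yellow cap, 64 mm diameter, 65 mm tall, origin at the centre of its underside.
- turned_foot: bystander: turned wooden furniture foot standing upright, 52 mm diameter, 90 mm tall, origin at the centre of its underside.
Not all that is in view belongs to the job. What is shaped like the roll but pink or purple is not meant. There is more than one size of the tray; the one meant has the size given above.

How it is judged:
By the outcome, as a careful person would: the job done as asked, in the order asked, and still so for the second after the job is handed in, with the robot touching nothing.
It also fails if it takes over 61 s, if anything falls off the work surface, if the arm or the gripper's body presses on something with over 40 N, if the wrist force passes 120 N, or if a joint passes its speed limit or range.

## Working session

There is one attempt and no reset: what is moved stays moved. The work goes in short steps, each a Python script; the robot and the scene stay as the last script left them, time stands still between calls to the robot, and variables do not carry over. Pictures are saved under pics/ and viewed, about 8 in all and at most 12, crops included, and the job is handed in when it is done.

```bash
ls; mkdir -p pics; cat > h.py <<'E'
import numpy as np, cv2
from scipy.spatial.transform import Rotation as R
from plant import r
def cam(n):
    c=r.camera_params(n); q=c["orientation"]
    return np.array(c["intrinsics"]),np.array(c["xyz"]),R.from_quat([q[1],q[2],q[3],q[0]]).as_matrix()
def plane(n,u,v,z):
    K,t,M=cam(n); d=M@np.linalg.inv(K)@[u,v,1]; return t+d*(z-t[2])/d[2]
def cloud(n,D):
    K,t,M=cam(n); v,u=np.mgrid[:D.shape[0],:D.shape[1]]
    p=np.stack([(u-K[0,2])/K[0,0]*D,(v-K[1,2])/K[1,1]*D,D],-1); return p@M.T+t
def proj(n,p):
    K,t,M=cam(n); q=K@(M.T@(np.array(p)-t)); return q[:2]/q[2]
def down(yaw): # tool z down, tool y (jaw) at yaw+90
    q=(R.from_euler('z',yaw)*R.from_euler('x',np.pi)).as_quat(); return [q[3],q[0],q[1],q[2]]
E
python3 - <<'E'
from h import *
for n in("top","side"):
    p,D=r.snapshot(n); cv2.imwrite(f"pics/{n}0.png",p); np.save(f"pics/{n}0.npy",D)
    print(n,cam(n)[1],cam(n)[2][:,2],cam(n)[0][0,0])
o=r.get_obs();print(o["eef_rot"],o["time"],r.grip_point_offset)
E
```

```text
pics
top [0.35897039 0.01450279 1.09630173] [ 0.09435313 -0.00778888 -0.99550832] 350.5715505018577
side [ 0.02032369 -0.46530909  0.74964665] [ 0.49500689  0.5302366  -0.6883439 ] 356.8293352824018
[-4.03859562e-05  1.47855221e-01  9.89008858e-01 -5.58281748e-04] 0.1 0.0784
```

View pics/top0.png

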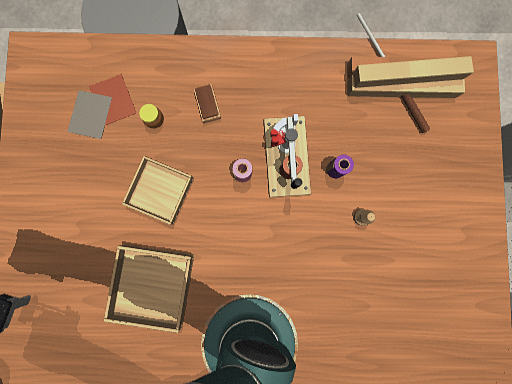

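View pics/side0.png

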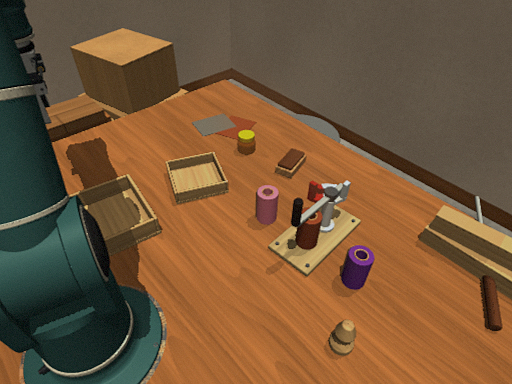

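Top view: the red-brown roll is under the lever at about (291,165). Lookalikes are pink (242,169) and purple (342,166). The two trays are at (158,190) and (149,287), and the lever grip is at (297,183). Next: measure and take one close crop.

```bash
cat > m.py <<'E'
from h import *
p=cv2.imread("pics/top0.png");D=np.load("pics/top0.npy");C=cloud("top",D);Z=C[...,2]
print("bench z",np.median(Z[D>0]))
hsv=cv2.cvtColor(p,cv2.COLOR_BGR2HSV)
def box(a,b,c,d):
    m=np.zeros(Z.shape,bool);m[b:d,a:c]=1;return m&(D>0)
for n,b in (("traySmall",(115,145,200,235)),("trayBig",(98,232,205,340))):
    m=box(*b)&(Z>.03)&(Z<.07);q=C[m][:,:2].astype(np.float32)
    print(n,cv2.minAreaRect(q),"z",np.percentile(C[m][:,2],[50,90]))
m=box(258,108,318,202)&(Z>.008)&(Z<.022);q=C[m][:,:2].astype(np.float32);print("plate",cv2.minAreaRect(q),np.median(C[m][:,2]))
b=box(258,108,318,202)
for n,lo,hi in(("hub",.138,.150),("arm",.122,.1375),("roll",.108,.119),("grip",.19,.22),("fence",.112,.124),("tall",.1505,.18)):
    m=b&(Z>lo)&(Z<hi);
    if m.sum():print(n,m.sum(),C[m].mean(0),C[m].min(0),C[m].max(0),np.argwhere(m).mean(0)[::-1])
for n,bb in(("pink",(228,155,256,184)),("purple",(326,150,358,182))):
    m=box(*bb)&(Z>.05);print(n,np.percentile(Z[m],[50,95]),C[m].mean(0))
m=b&(hsv[...,1]>180)&((hsv[...,0]<5)|(hsv[...,0]>174))&(hsv[...,2]>90);print("red",C[m].mean(0),C[m].min(0),C[m].max(0))
S=cv2.imread("pics/side0.png")
a=cv2.resize(p[105:205,245:365],(480,400),interpolation=2);s=cv2.resize(S[170:280,260:380],(436,400),interpolation=2)
cv2.imwrite("pics/crop0.png",cv2.resize(np.hstack([a,s]),(800,349)))
E
python3 m.py
```

```text
bench z 0.0012295678096454488
traySmall ((0.45854687690734863, 0.28654688596725464), (0.160978764295578, 0.160197913646698), 68.32918548583984) z [0.04463953 0.04778135]
trayBig ((0.1699642837047577, 0.29738473892211914), (0.2185683250427246, 0.21878042817115784), 82.33453369140625) z [0.05965164 0.06360757]
plate ((0.5751079320907593, -0.11926545947790146), (0.2502131760120392, 0.15048208832740784), 4.830198287963867) 0.01604456667164389
hub 179 [ 0.60479017 -0.10458911  0.14453622] [ 0.45853839 -0.12303626  0.13805749] [ 0.66473059 -0.05352746  0.14955297] [290.59217877 135.48044693]
arm 333 [ 0.57121042 -0.10434999  0.13301153] [ 0.45929915 -0.12168487  0.12209659] [ 0.66374593 -0.0516719   0.13742329] [289.97597598 148.39339339]
roll 230 [ 0.54729772 -0.10357914  0.11592155] [ 0.50178114 -0.14145074  0.10828501] [ 0.65002403 -0.05219178  0.11893827] [288.91304348 157.88695652]
grip 63 [ 0.46817794 -0.11496467  0.20503071] [ 0.45887817 -0.12451277  0.19025394] [ 0.4782648  -0.10525256  0.20972399] [297.42857143 181.84126984]
fence 338 [ 0.57475298 -0.09494987  0.11781319] [ 0.50341167 -0.14119795  0.1121633 ] [ 0.66165267 -0.0516719   0.12394048] [285.99704142 148.18639053]
tall 59 [ 0.58086156 -0.08933038  0.15517205] [ 0.45847308 -0.12137384  0.1506104 ] [ 0.66389539 -0.05252156  0.17636975] [285.50847458 143.27118644]
pink [0.10064421 0.10391661] [0.51707682 0.02992295 0.09601224]
purple [0.09971325 0.10388001] [ 0.53334605 -0.25939029  0.09234678]
red [ 0.60521189 -0.06786547  0.1216511 ] [ 0.58579432 -0.091007    0.0979255 ] [ 0.62905861 -0.0516719   0.15253467]
```

```bash
sleep 1
```

```text
(no output)
```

View pics/crop0.png

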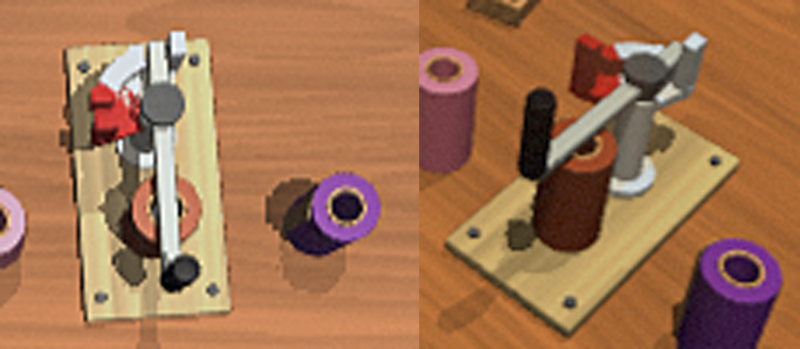

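The crop shows the red-brown roll under the arm, black grip at bottom, hub grey. The small tray measures 160 mm, so it is the one meant. Next: refine the points and check reachability.

```bash
cat > m2.py <<'E'
from h import *
from scipy.optimize import least_squares
p=cv2.imread("pics/top0.png");D=np.load("pics/top0.npy");C=cloud("top",D);Z=C[...,2]
hsv=cv2.cvtColor(p,cv2.COLOR_BGR2HSV);b=np.zeros(Z.shape,bool);b[108:202,258:318]=1
def circ(q):
    h=cv2.convexHull(q[:,:2].astype(np.float32)); return cv2.minEnclosingCircle(h)
roll=b&(Z>.108)&(Z<.119)&(hsv[...,0]<15)&(hsv[...,1]>80); roll[:150]=0
print("roll",circ(C[roll]))
hub=b&(Z>.137)&(Z<.150);hub[:127]=0;hub[143:]=0;hub[:,:282]=0;hub[:,302:]=0
hub&=hsv[...,1]<60;print("hub",circ(C[hub]),C[hub][:,2].mean())
g=b&(Z>.19);g[:172]=0;print("grip",circ(C[g]),C[g][:,2].max())
for n,u,v,z in(("hub",291.7,134.5,.144),("roll",292.5,165.1,.115),("grip",296.8,182.9,.206)):print(n,plane("top",u,v,z))
red=b&(hsv[...,1]>180)&((hsv[...,0]<5)|(hsv[...,0]>174))&(Z>.14)&(Z<.158);print("redtall",circ(C[red]))
E
python3 m2.py
```

```text
roll ((0.5286343097686768, -0.11273733526468277), 0.028678061440587044)
hub ((0.6067962646484375, -0.10607988387346268), 0.01917572319507599) 0.14488984553271106
grip ((0.4172443151473999, -0.05472521483898163), 0.09058959782123566) 1.0963017328585973
hub [ 0.60765373 -0.10772005  0.144     ]
roll [ 0.52678818 -0.11398886  0.115     ]
grip [ 0.46531503 -0.11322559  0.206     ]
redtall ((0.5923278331756592, -0.06087607890367508), 0.010057958774268627)
```

```bash
cat >> h.py <<'E'
H=np.array([.6075,-.1075]); RL=.140; PHI0=np.pi+.055; G=r.grip_point_offset
ROLL=np.array([.528,-.113]); SY=.077; TRAY=np.array([.4585,.2865])
def lev(t,z,R_=RL):  # t = turn from the present closed pose
    f=PHI0+t; return [*(H+R_*np.array([np.cos(f),np.sin(f)])),z+G],f
def lin(p,yaw=None,v=.15): r.move_linear(list(p),v=v,frame=None if yaw is None else down(yaw))
E
python3 - <<'E'
from h import *
for off in(0,np.pi):
  for t in(0,.4,.8,1.2,1.6,1.8):
    p,f=lev(t,.2); q=r.inverse_kinematics(p,down(f+off)); print(off,t,None if q is None else np.round(q,2))
for off in(0,np.pi):
  for P,y in((ROLL,SY),(TRAY,SY+.3),(TRAY,SY+.7)):
   for z in(.08,.245):
    q=r.inverse_kinematics([*P,z+G],down(y+off)); print(P,z,y+off,None if q is None else np.round(q,2))
E
```

```text
0 0 [-0.56  0.25  0.85  2.01 -0.23  0.98  2.03]
0 0.4 [-0.54  0.38  1.    1.94 -0.37  1.02  2.66]
0 0.8 [ 1.15  0.54 -1.08  1.78  0.53  1.14  2.32]
0 1.2 [-0.38  0.66  1.08  1.69 -0.63  1.18 -2.59]
0 1.6 [-0.33  0.77  1.08  1.55 -0.7   1.26 -2.2 ]
0 1.8 [-0.32  0.81  1.08  1.48 -0.73  1.29 -2.03]
3.141592653589793 0 [-0.67  0.3   1.    2.01 -0.3   0.99 -1.04]
3.141592653589793 0.4 [-0.54  0.38  1.01  1.94 -0.38  1.02 -0.48]
3.141592653589793 0.8 [-0.44  0.51  1.04  1.83 -0.49  1.09  0.06]
3.141592653589793 1.2 [-0.29  0.57  0.9   1.69 -0.49  1.12  0.44]
3.141592653589793 1.6 [-0.29  0.72  0.99  1.55 -0.62  1.22  0.88]
3.141592653589793 1.8 [-0.29  0.77  1.01  1.48 -0.67  1.26  1.08]
[ 0.528 -0.113] 0.08 0.077 [-0.58  0.68  0.98  1.96 -0.73  0.9  -0.71]
[ 0.528 -0.113] 0.245 0.077 [-0.64  0.38  1.    1.83 -0.35  1.13 -1.01]
[0.4585 0.2865] 0.08 0.377 [-1.03  0.51  0.51  1.95 -0.35  0.77 -1.5 ]
[0.4585 0.2865] 0.245 0.377 [-1.1   0.28  0.58  1.82 -0.17  1.1  -1.65]
[0.4585 0.2865] 0.08 0.7769999999999999 [-0.98  0.49  0.46  1.95 -0.31  0.76 -1.14]
[0.4585 0.2865] 0.245 0.7769999999999999 [-1.04  0.27  0.51  1.82 -0.15  1.1  -1.27]
[ 0.528 -0.113] 0.08 3.218592653589793 [-0.28  0.51  0.55  1.96 -0.37  0.77  2.13]
[ 0.528 -0.113] 0.245 3.218592653589793 [-0.53  0.33  0.84  1.82 -0.27  1.11  2.05]
[0.4585 0.2865] 0.08 3.518592653589793 [-0.64  0.46  0.03  1.94 -0.02  0.75  1.35]
[0.4585 0.2865] 0.245 3.518592653589793 [-0.69  0.25  0.09  1.8  -0.02  1.09  1.36]
[0.4585 0.2865] 0.08 3.9185926535897933 [-0.58  0.46 -0.05  1.94  0.03  0.75  1.71]
[0.4585 0.2865] 0.245 3.9185926535897933 [-0.64  0.25  0.03  1.8  -0.01  1.09  1.74]
```

```bash
python3 - <<'E'
from h import *
r.move_j([0.2,.25,0,1.614,0,1.111,-1.3])
print(r.get_obs()["position"])
p,f=lev(0,.26); q=r.inverse_kinematics(p,down(f+np.pi)); print(np.round(q,2))
r.move_to(p,down(f+np.pi))
for t in(.8,1.8): print(np.round(r.inverse_kinematics(lev(t,.2)[0],down(lev(t,.2)[1]+np.pi)),2))
lin(lev(0,.18)[0],v=.1)
f0=r.get_obs()["ft_force"]
r.close_gripper(40); o=r.get_obs(); print(f0,o["finger_gap"]*94,o["ft_force"],o["time"])
S,_=r.snapshot("side");cv2.imwrite("pics/s1.png",cv2.resize(S[120:290,230:400],(600,600)))
E
```

```text
[ 0.59497755 -0.15110675  0.40619784]
[ 0.19  0.12 -0.01  1.92  0.    1.1  -1.34]
[ 0.35  0.32 -0.01  1.81  0.    1.01 -0.38]
[ 0.43  0.56 -0.18  1.45  0.11  1.14  0.52]
[ 0.11080259 -1.10582667 -0.20119764] 21.350039487837442 [ 0.36242383 -1.35699138  0.81733124] 5.8917
```

```bash
sleep 1
```

```text
(no output)
```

View pics/s1.png

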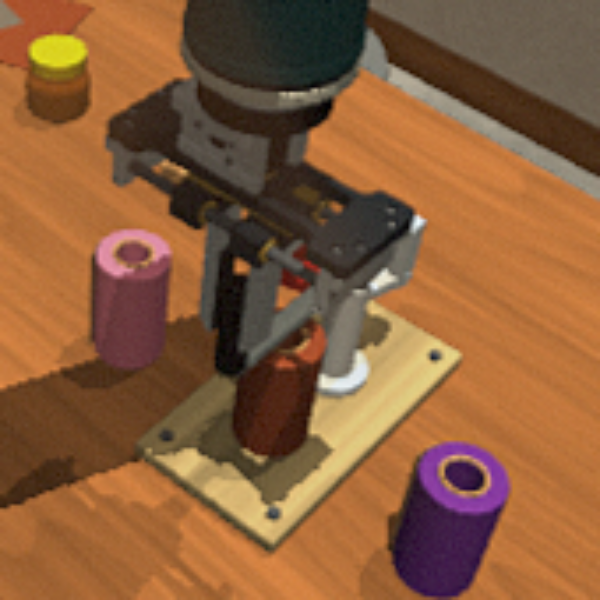

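The grip is held between the fingers at about (230,310) in the crop, with a gap of about 22 mm as expected. Now lift and swing, watching the force.

```bash
python3 - <<'E'
from h import *
def show(t):
    o=r.get_obs();F=np.array(o["ft_force"]);f=lev(t,0)[1]
    rad=np.array([np.cos(f),np.sin(f)]);tan=np.array([-rad[1],rad[0]])
    print("t%.2f rad %.1f tan %.1f z %.1f time %.1f"%(t,F[:2]@rad,F[:2]@tan,F[2],o["time"])); return F[:2]@tan
lin(lev(0,.198)[0],v=.05); show(0)
for t in(.15,.3,.5,.7,.9,1.1,1.25):
    p,f=lev(t,.198); lin(p,f+np.pi,v=.12); F=show(t)
    if F<-12: print("early contact");break
else:
    while t<1.9 and F>-9:
        t+=.03; p,f=lev(t,.198); lin(p,f+np.pi,v=.04); F=show(t)
print(r.get_obs()["position"])
p_,_=r.snapshot("top");cv2.imwrite("pics/t2.png",p_)
E
```

```text
t0.00 rad -2.3 tan -0.4 z -4.7 time 6.5
t0.15 rad -2.8 tan 1.4 z -4.6 time 6.8
t0.30 rad -2.7 tan 1.3 z -4.1 time 7.1
t0.50 rad -2.3 tan 0.9 z -4.5 time 7.5
t0.70 rad -1.4 tan 2.5 z -4.7 time 7.9
t0.90 rad -1.1 tan 1.8 z -5.5 time 8.2
t1.10 rad 1.0 tan 2.3 z -5.3 time 8.6
t1.25 rad 0.5 tan 2.8 z -4.9 time 9.0
t1.28 rad 1.6 tan 2.0 z -4.9 time 9.2
t1.31 rad 1.4 tan 2.6 z -4.0 time 9.5
t1.34 rad 0.6 tan 1.5 z -3.9 time 9.7
t1.37 rad 1.6 tan 2.7 z -4.9 time 10.0
t1.40 rad 1.5 tan 2.3 z -5.4 time 10.2
t1.43 rad 2.0 tan 2.0 z -4.8 time 10.5
t1.46 rad 2.4 tan 2.8 z -5.1 time 10.8
t1.49 rad 2.0 tan 2.3 z -4.8 time 11.0
t1.52 rad 2.2 tan 2.9 z -5.3 time 11.3
t1.55 rad 3.2 tan 3.1 z -5.1 time 11.5
t1.58 rad 4.0 tan 2.2 z -4.7 time 11.8
t1.61 rad 5.0 tan 3.8 z -5.1 time 12.1
t1.64 rad 3.3 tan 1.2 z -4.2 time 12.3
t1.67 rad 2.3 tan -4.0 z -1.1 time 12.6
t1.70 rad 0.7 tan -13.0 z 4.1 time 12.8
[ 0.63167993 -0.2455274   0.2761791 ]
```

Stop met near t≈1.66. Back off slightly, lower into the notch and release.

```bash
python3 - <<'E'
from h import *
t=1.645
p,f=lev(t,.198); lin(p,f+np.pi,v=.04); print(r.get_obs()["ft_force"])
p,f=lev(t,.182); lin(p,v=.04); o=r.get_obs(); print(o["ft_force"],o["position"])
r.gripper_open(); r.wait(.4); print(r.get_obs()["ft_force"])
lin(lev(t,.29)[0],v=.2)
r.move_to([.45,-.113,.40],down(SY)) if False else None
lin([.50,0.05,.38],None,v=.3)
print(r.get_obs()["joint_positions"],r.get_obs()["time"])
for n in("top","side"):
    a,D=r.snapshot(n); cv2.imwrite(f"pics/{n}3.png",a);np.save(f"pics/{n}3.npy",D)
a=cv2.imread("pics/top3.png");s=cv2.imread("pics/side3.png")
cv2.imwrite("pics/c3.png",np.hstack([cv2.resize(a[100:210,245:375],(400,338)),cv2.resize(s[160:270,270:400],(400,338))]))
D=np.load("pics/side3.npy");C=cloud("side",D)
g=lev(t,0)[0][:2]; m=(np.linalg.norm(C[...,:2]-g,axis=-1)<.03)&(C[...,2]>.14)&(D>0)&(C[...,2]<.24)
print("grip top z",C[m][:,2].max(),np.percentile(C[m][:,2],97),C[m].mean(0),m.sum())
E
```

```text
[-1.13037314 -2.7874308  -3.58643131]
[-0.41217572 -3.8935934  -5.63592443] [ 0.62542512 -0.24631568  0.25988788]
[ 0.28196134 -0.70474037  0.07534061]
[ 0.19543663  0.14616885 -0.39167276  1.80323687  0.05969589  1.2043546
 -0.08631735] 17.275
grip top z 0.20890521583897204 0.2078026308157773 [ 0.61999101 -0.24815417  0.17965936] 262
```

```bash
sleep 1
```

```text
(no output)
```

View pics/c3.png

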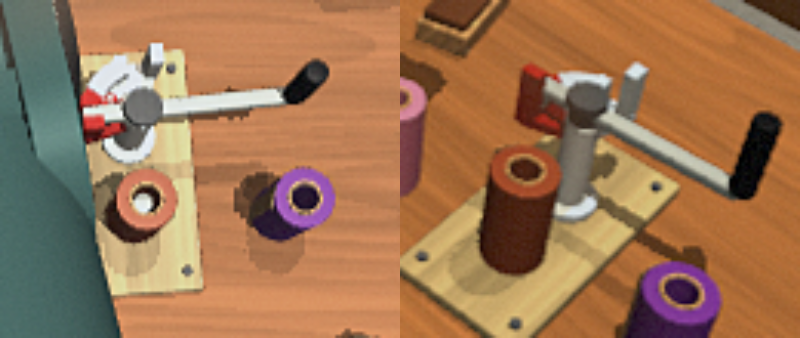

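Lever is parked open: the grip is at right (310,75 in the crop) and its top is at about 0.207, where a key resting on the fence would read 0.218. The roll is fully visible now. Next: re-measure it, then grasp and lift.

```bash
python3 - <<'E'
from h import *
D=np.load("pics/side0.npy");C=cloud("side",D)
m=(np.linalg.norm(C[...,:2]-[.4665,-.1145],axis=-1)<.03)&(C[...,2]>.14)&(D>0);print("closed grip top(side)",np.percentile(C[m][:,2],97))
est=[]
for n in("top","side"):
    a=cv2.imread(f"pics/{n}3.png");D=np.load(f"pics/{n}3.npy");C=cloud(n,D)
    m=(np.abs(C[...,2]-.115)<.005)&(np.linalg.norm(C[...,:2]-ROLL,axis=-1)<.045)&(D>0)
    c=cv2.minEnclosingCircle(cv2.convexHull(C[m][:,:2].astype(np.float32)));print(n,c,m.sum(),C[m].mean(0));est.append(C[m].mean(0)[:2])
    for u in(3,): pass
P=np.array([.528,-.113]) 
e=np.mean(est,0)
assert np.linalg.norm(e-P)<.006,e
P=e;print("roll",P)
q=r.inverse_kinematics([*P,.26+G],down(SY+np.pi));q2=r.inverse_kinematics([*P,.26+G],down(SY));print(np.round(q,2),np.round(q2,2))
r.move_to([*P,.26+G],down(SY))
lin([*P,.088+G],v=.15); print(r.get_obs()["ft_force"])
r.close_gripper(25);o=r.get_obs();print("gap",o["finger_gap"]*94,o["ft_force"],o["time"])
S,_=r.snapshot("side");cv2.imwrite("pics/s4.png",cv2.resize(S[120:290,230:400],(500,500)))
lin([*P,.12+G],v=.05);o=r.get_obs();print(o["ft_force"])
lin([*P,.27+G],v=.12);o=r.get_obs();print("gap",o["finger_gap"]*94,o["ft_force"],o["time"])
S,_=r.snapshot("side");cv2.imwrite("pics/s5.png",cv2.resize(S[90:290,200:400],(600,600)))
np.save("P.npy",P)
E
```

```text
closed grip top(side) 0.20770790962084765
top ((0.5286546349525452, -0.11133109778165817), 0.030103379860520363) 262 [ 0.52867395 -0.11211349  0.11579437]
side ((0.5289143323898315, -0.11210864037275314), 0.03087642230093479) 307 [ 0.52784045 -0.1142435   0.1156587 ]
roll [ 0.5282572  -0.11317849]
[ 0.5   0.26 -0.42  1.77  0.11  1.14  1.7 ] [ 0.26  0.24 -0.13  1.78  0.03  1.13 -1.37]
[ 0.24124888 -0.62581284 -0.32618356]
gap 57.58222446472777 [-0.38029066 -0.06584969  2.22883705] 20.5417
[-0.34864086 -0.43898169 -3.79219458]
gap 57.81100842884735 [ 0.48780099  0.13258677 -4.22447767] 22.7833
```

```bash
sleep 1
```

```text
(no output)
```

View pics/s5.png

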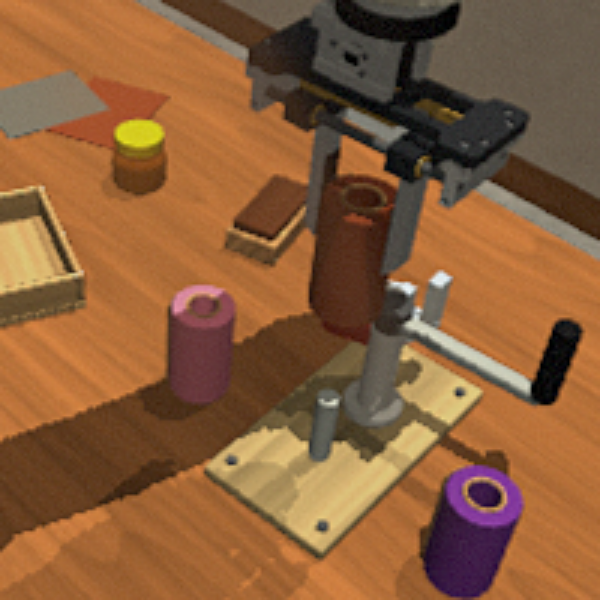

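Roll is free of the spindle and upright, held at (350,255 in the crop). Moving to the tray.

```bash
python3 - <<'E'
from h import *
print(np.round(r.inverse_kinematics([*TRAY,.27+G],down(.4)),2))
P=np.load("P.npy"); lin([.49,.09,.27+G],.25,v=.2); lin([*TRAY,.27+G],.4,v=.2)
lin([*TRAY,.09+G],v=.12); z=.09
f0=r.get_obs()["ft_force"][2]
while z>.074:
    z-=.002; lin([*TRAY,z+G],v=.03); F=r.get_obs()["ft_force"][2]
    print(round(z,3),round(F,1))
    if F-f0>3: break
r.gripper_open(); r.wait(.3); lin([*TRAY,.27+G],v=.15); lin([.30,.40,.30+G],v=.25); r.wait(.3)
print(r.get_obs()["time"],r.get_obs()["ft_force"])
for n in("top","side"):
    a,D=r.snapshot(n); cv2.imwrite(f"pics/{n}6.png",a);C=cloud(n,D)
    d=np.linalg.norm(C[...,:2]-TRAY,axis=-1);m=(d<.045)&(C[...,2]>.09)&(C[...,2]<.13)&(D>0)
    print(n,m.sum(),np.percentile(C[m][:,2],[5,50,95]) if m.sum() else 0,C[m].mean(0))
    g=lev(1.645,0)[0][:2]; m=(np.linalg.norm(C[...,:2]-g,axis=-1)<.03)&(C[...,2]>.14)&(D>0)&(C[...,2]<.24)
    print("grip",np.percentile(C[m][:,2],97) if m.sum() else 0)
a=cv2.imread("pics/top6.png");s=cv2.imread("pics/side6.png")
cv2.imwrite("pics/c6.png",np.hstack([cv2.resize(a,(400,300)),cv2.resize(s,(400,300))]))
E
```

```text
[-0.22  0.25 -0.46  1.76  0.12  1.16 -1.9 ]
0.088 -3.4
0.086 -2.9
0.084 -4.4
0.082 -4.0
0.08 -0.6
0.078 17.8
32.0167 [0.2036157  0.59756804 0.45417365]
top 307 [0.09614709 0.10727288 0.11065956] [0.4592966  0.285559   0.10641045]
grip 0.2087978162353774
side 266 [0.09225813 0.10649784 0.10931986] [0.45716474 0.28098014 0.10377174]
grip 0.20740115577907967
```

```bash
sleep 1
```

```text
(no output)
```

View pics/c6.png

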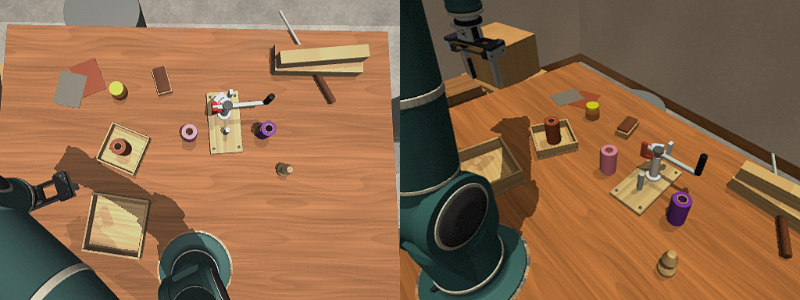

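```bash
python3 -c "
from plant import r
r.close_job()"
```

```text
the job is handed in; nothing more can be done
```

The job is done and handed in at about 32 s. The lever is parked open at the red stop, and the roll stands upright on the floor of the 160 mm tray.

- **Lever:** I raised it 18 mm and swung it counter-clockwise until it met the stop at about 1.66 rad. I then backed it off slightly, lowered it and released it. The side camera read the grip top at 0.2077 m closed, 0.2078 m just after parking and 0.2074 m at the end. So it dropped fully into the notch; on the fence it would read about 12 mm higher.
- **Roll:** Its top measured about 0.107 m from both cameras, which is what the 7 mm tray floor plus the 100 mm roll should give. It sits within about 6 mm of the tray centre.
- **Contact force:** Setting the roll down peaked at about 18 N on the wrist sensor. That was the highest I read during the job.
- **Other objects:** By eye in the final pictures, the sanding block, wax jar and turned foot are where they were. I did not measure them. The gripper ended clear of everything.

No check failed. The only small disagreement was between the two cameras on the roll's position in the tray, about 5 mm. That is more than the 2 mm calibration, probably because the side view also takes in part of the roll's side wall.

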